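# Stow and lock the handle of the bench ratchet jack

## Task

Put the small ratchet jack on the bench away by pressing and pushing alone: press the pawl's tail pad down so that its nose comes free of the teeth, push the raised handle all the way down onto its rest, then press the pawl's nose pad down so that the nose is fully home between the teeth again and holds the handle. Take nothing up: do not pull the handle higher than it stands, leave the things around the jack where they are, and finish clear of everything.

Things in the scene. Friction and masses are not known exactly. Their poses are not given: they have to be found in the camera images.
- jack: Ratchet jack bolted to the bench: grey base 225 x 90 x 10 mm, two steel cheeks (38 mm over both, 96 mm high), a handle rest. Origin: centre of the base's underside, at bench height. x points along the jack from the handle end to the pawl's tail, z up. The handle pivots about a level axis along y at z = 65 mm above the origin, the pawl about a parallel axis at x = +65, z = 87 mm.
- handle (a joint): Handle angle, rad: 0 = level in its rest (hard stop), grows as it is raised (hard stop 1.15); about 0.8 to 1.0 at the start. Stiff pivot: stays where it is left, about 5 N at the paddle pushes it down. With the pawl engaged the teeth hold it: about 0.12 rad of play either way round 0.91.
- paddle (a point): Centre of the top face of the black rubber paddle (62 long, 38 wide, 18 mm thick) at the end of the handle, 129 mm from the pivot axis, 9 mm above the handle's centre line. x lies along the handle toward the pivot, y along the pivot axis, z normal to the top face. Stowed, the paddle's top is 74 mm above the bench.
- pawl (a joint): Pawl angle, rad: 0 = nose fully down between the teeth (locked, hard stop); 0.25 = tail pressed fully down (hard stop). The nose is clear of the teeth above about 0.14. No spring: stiff, stays where it is left; about 3 N on the tail pad or 4 to 9 N straight down on the nose pad moves it.
- pawl_tail (a point): Centre of the top of the pawl's tail pad, a ribbed steel plate 28 x 28 mm at the jack's end away from the handle, 42 mm behind the pawl pivot and 99 mm above the bench when locked. Pressed fully down it sinks 11 mm and the pawl is free.
- pawl_nose (a point): Centre of the top of the pawl's nose pad, a ribbed steel plate 24 x 28 mm straight above the handle pivot, 67 mm in front of the pawl pivot; 107 mm above the bench when locked, 16 mm higher and 7 mm nearer the pawl pivot when freed. Pressing it down drives the nose back between the teeth.
- clear_tape: Roll of clear tape lying flat, 100 mm across, 26 mm high, loose beside the jack. Leave alone. Origin: centre of its underside.
- weight: Brass-coloured calibration weight, 37 mm across, 70 mm high, standing loose beside the jack. Leave alone. Origin: centre of its underside.
- clamp: Steel scissor-like tube clamp 150 x 55 x 10 mm lying loose beside the jack. Leave alone. Origin: centre of its underside.
- notes: Yellow note pad 76 x 76 x 20 mm, loose beside the jack. Leave alone. Origin: centre of its underside.

How it is judged:
On the way, in this order (a step that is already met when the one before it is completed fails the run):
1. the pawl is pressed free while the handle is still up (value of joint pawl above 0.17 rad and value of joint handle above 0.7 rad), for 0.2 s.
2. the handle is down on its rest (value of joint handle below 0.06 rad), for 0.2 s.
3. the pawl is home between the teeth again (value of joint pawl below 0.05 rad and value of joint handle below 0.07 rad), for 0.2 s.
At the end, for the whole second after the job is handed in: The handle lies in its rest (within 0.07 rad of level) and the pawl's nose is home between the teeth (within 0.05 rad of fully down) (all of step 3); the robot touches nothing.
It fails at once if the handle is pulled up above where it stood (value of joint handle above 1.09 rad).
It fails at once if a thing beside the jack is lifted, carried or shoved (more than 20 mm) (distance of any of clear_tape, weight, clamp, notes from where it was at the start of the episode above 0.02 m).
It also fails if it takes over 48 s, if anything falls off the work surface, if the arm or the gripper's body presses on something with over 40 N, if the wrist force passes 120 N, or if a joint passes its speed limit or range.

## Robot

A 6-joint arm with a two-finger parallel gripper is mounted at the origin on a cart in front of the work surface, level with it; the furniture and walls round the work are solid. World frame = base frame: x ahead of the robot, y to its left, z up, the work surface at z = 0. Lengths are in m, angles in rad, forces in N, time in s.
With the tool pointing down it reaches from about 0.425 to 0.95 m from the base axis. Payload 3.5 kg.
Tool frame: the origin (TCP) lies at the very end of the fingers, on their centre line; the grasp point (between the pads) lies 19 mm behind it; z points along the fingers, y is the line along which they close (so a half turn about z gives the same grasp; the last joint's range is limited). The gripper opens to 85 mm and grips with 20 to 120 N. Pads are 22 mm wide; open, the fingers measure 114 mm over their backs; the gripper's body (76 mm by 85 mm) begins 54 mm behind the grasp point. The pads swing forward as they close: fully open they stand 13 mm farther back than shut.
Start: joints at [1.086, 0.286, 1.577, -0, 1.279, -0.15], TCP at [0.222, 0.638, 0.231] pointing down, gripper open.
Joint ranges: [-2.77, 2.77], [-0.9, 2.22], [0.21, 2.48], [-1.53, 4.67], [0.24, 2.81], [-2.84, 2.84]. Speed limits (rad/s): [2.79, 2.79, 3.14, 3.14, 3.14, 3.14].

## Interface

Orientations are given as a unit quaternion [x, y, z, w].
In Python, from plant import ctrl gives the robot as it stands.
- The arm moves only by the tool carry_out, never from a script. Its argument "deltas" is one flat list of numbers, 6 for each row, row after row: the shift along the tool's x, y, z in m, then the turn, a rotation vector about the tool's x, y, z in rad. A call has 1 to 5 rows; each row is the pose to reach, as a shift and turn from the pose commanded when the call began, along the tool's axes at that moment; what a row does not reach only later rows make up. A row lasts 1/8 s, in which the tool goes at most 62.5 mm and 10.7 degrees, less where a joint would pass 70% of its speed; a pose out of reach is approached as far as the arm can. A call with a gripper value outside its range is refused whole. "grip" is the opening in per cent of the stroke, from 0 (shut) to 100 (fully open), set as the call begins (left out, the last holds). The fingers move at their own pace and stop on an object; "grip_force" is the grip in N (left out, the last holds). Time passes only in rows, so rows that repeat a pose let the fingers close. It gives the time, the measured TCP pose, the force, the opening and the grip force at its end, in the units of the state.
- ctrl.get_state(): the state, without advancing time (a new reading comes with each control period).
- ctrl.read_camera(name): name is "side" or "top" or "wrist"; returns (picture, depth): 480x640x3 uint8, red, green, blue; 480x640 float32, m along the optical axis (not along the pixel's ray), 0 where there is no reading.
- ctrl.camera_model(name): a dict with "intrinsics" (3x3 intrinsics, pixels), "extrinsics" (4x4, takes a point from world to camera coordinates); the wrist camera has in their place "hand_eye" (4x4, takes a point from camera to tool coordinates, whose origin is the TCP and whose axes are the flange's). Camera axes: x right, y down, z forward; pixel columns grow to the right and rows downward; lengths in m; the calibration is good to about 2 mm. A picture is of the moment at which its call begins: read the wrist's pose just before it. camera_model takes no time and is no camera call.
- ctrl.sign_off(): hands the job in; it is judged then, once.
Trained networks look in the newest picture that a camera, given by its name, has taken for a name from the list of things; names that differ only in an ending like _2 or _b are one class to them, and where a whole thing is asked for, a point or a joint stands for the part that bears it (a point fixed in the world has none). Each returns a list of dicts, best first, with "score" (0 to 1); they miss things now and then, are a little off and sometimes report something else, mostly with a low value. They report only what shows in the picture. A call takes as long as a camera call.
- ctrl.find_in(camera, query): "uv" ([column, row] in pixels, amid what is visible of it).
The state is a dict: "time": time; "qpos": joint angles; "dq": joint speeds; "joint_efforts": joint torques, N m; "eef_pos": TCP position; "tcp_rot": TCP orientation; "contact_force": force on the tool from outside, world axes, zero at the start; "wrist_torque": the same for the moment, N m; "opening": opening from 0.0 (shut) to 1.0 (fully open); "finger_force": force on a finger pad.
Only numpy, scipy, OpenCV 4.12 (cv2) and the standard library are available. Lean on these libraries where they do the work, as an engineer would, in place of code of your own. Each camera call takes 0.05 s, during which the arm holds its last target. There are 200 camera calls.

## Working session

There is one attempt and no reset: what is moved stays moved. The work goes in short steps, Python scripts to look and compute and a tool call to move; the robot and the scene stay as the last step left them, time stands still between calls to the robot, and variables do not carry over. Pictures are saved under pics/ and viewed, at most 10 in all, crops included, and the job is handed in when it is done.

Besides the shell and the picture viewer there is one more tool, called after "Request:" as name(argument=value, ...) on one line, values as JSON. carry_out: Moves the arm, as the interface text tells. Its arguments: {"type":"object","properties":{"deltas":{"type":"array"},"grip":{"type":"number"},"grip_force":{"type":"number"}},"required":["deltas"]}

```bash
mkdir -p pics; cat > h.py <<'E'
import numpy as np, cv2
from scipy.spatial.transform import Rotation as R
from plant import ctrl
def pt(cam,uv,depth,r=2):
    m=ctrl.camera_model(cam);K=np.array(m["intrinsics"]);T=np.array(m["extrinsics"])
    u,v=int(round(uv[0])),int(round(uv[1]))
    p=depth[max(0,v-r):v+r+1,max(0,u-r):u+r+1];p=p[p>0]
    if not len(p): return None
    d=np.median(p); c=np.linalg.inv(K)@[uv[0],uv[1],1]*d
    return (np.linalg.inv(T)@np.r_[c,1])[:3]
def cloud(cam,depth):
    m=ctrl.camera_model(cam);K=np.array(m["intrinsics"]);T=np.linalg.inv(np.array(m["extrinsics"]))
    v,u=np.nonzero(depth>0);d=depth[v,u]
    c=np.linalg.inv(K)@np.vstack([u*d,v*d,d])
    return (T[:3,:3]@c).T+T[:3,3],u,v
E
python3 - <<'E'
from h import *
s=ctrl.get_state();print(s["time"],s["eef_pos"],s["tcp_rot"],s["contact_force"])
for cam in("side","top"):
    im,d=ctrl.read_camera(cam);cv2.imwrite(f"pics/{cam}0.png",im[:,:,::-1]);np.save(cam+".npy",d)
    for q in("jack","handle","paddle","pawl_tail","pawl_nose","pawl","weight","clamp","notes","clear_tape"):
        for r in ctrl.find_in(cam,q)[:2]: print(cam,q,np.round(r["uv"]),round(r["score"],2),np.round(pt(cam,r["uv"],d),3))
E
```

```text
0.0 [0.22147036 0.6369476  0.22995586] [ 1.66607025e-01  9.86022690e-01 -1.10842285e-03 -3.53087588e-04] [0.14937518 0.23527286 0.08321953]
side jack [329. 274.] 0.86 [0.554 0.055 0.057]
side jack [303. 238.] 0.63 [0.608 0.008 0.101]
side handle [350. 248.] 0.98 [0.52  0.062 0.128]
side paddle [350. 250.] 0.96 [0.52  0.062 0.126]
side paddle [303. 238.] 0.63 [0.608 0.008 0.101]
side pawl_tail [301. 237.] 0.9 [0.613 0.002 0.098]
side pawl_nose [395. 269.] 0.31 [ 0.42  -0.037  0.001]
side pawl [303. 240.] 0.75 [0.608 0.012 0.1  ]
side weight [280. 309.] 0.87 [0.634 0.141 0.044]
side weight [334. 354.] 0.61 [0.534 0.208 0.022]
side clamp [333. 235.] 0.68 [ 0.556 -0.128  0.007]
side notes [335. 352.] 0.58 [0.532 0.203 0.021]
side clear_tape [394. 268.] 0.84 [ 0.422 -0.041  0.001]
top jack [307. 258.] 0.87 [0.56  0.025 0.109]
top handle [284. 291.] 0.92 [0.497 0.062 0.166]
top handle [259. 219.] 0.21 [0.638 0.122 0.069]
top paddle [288. 290.] 0.74 [0.499 0.057 0.16 ]
top pawl_tail [318. 230.] 0.85 [0.615 0.007 0.097]
top pawl_nose [321. 229.] 0.75 [0.617 0.001 0.096]
top pawl [321. 229.] 0.57 [0.617 0.001 0.096]
top weight [258. 218.] 0.73 [0.639 0.124 0.07 ]
top weight [322. 228.] 0.16 [ 0.62  -0.     0.096]
top clamp [382. 271.] 0.7 [ 0.547 -0.124  0.002]
top clamp [288. 289.] 0.38 [0.5   0.057 0.158]
top notes [224. 273.] 0.98 [0.534 0.191 0.021]
top clear_tape [352. 354.] 0.61 [ 0.382 -0.066  0.026]
```

```bash
python3 - <<'E'
from h import *
t=cv2.imread("pics/top0.png")[170:400,180:440];s=cv2.imread("pics/side0.png")[190:400,240:440]
cv2.imwrite("pics/c.png",np.hstack([cv2.resize(t,(450,398),interpolation=2),cv2.resize(s,(350,398),interpolation=2)]))
d=np.load("top.npy");P,u,v=cloud("top",d)
# base: z 6..14mm near jack
def rep(n,z0,z1,x=(.4,.72),y=(-.08,.11)):
    k=(P[:,2]>z0)&(P[:,2]<z1)&(P[:,0]>x[0])&(P[:,0]<x[1])&(P[:,1]>y[0])&(P[:,1]<y[1])
    q=P[k];r=cv2.minAreaRect((q[:,:2]*1000).astype(np.float32));print(n,len(q),r,q.mean(0).round(4))
rep("base",.006,.016);rep("cheeks/pawl",.085,.13);rep("pad",.13,.25)
k=(P[:,0]>.44)&(P[:,0]<.68)&(P[:,1]>-.06)&(P[:,1]<.11)&(P[:,2]>.08)
q=P[k];a=np.array([.615-.5,.004-.06]);a/=np.linalg.norm(a);s=(q[:,:2]-[.615,.004])@a
for b in np.arange(-.16,.04,.008):
    m=(s>=b)&(s<b+.008)
    if m.any():print(b.round(3),m.sum(),q[m].mean(0).round(3),np.percentile(q[m,2],[5,50,95]).round(3))
E
```

```text
base 2643 ((559.3330078125, 15.857986450195312), (318.2644348144531, 188.39353942871094), 0.12940718233585358) [0.5654 0.0221 0.0107]
cheeks/pawl 1069 ((599.004150390625, 14.256477355957031), (46.59174728393555, 172.767822265625), 55.71826171875) [0.601  0.0091 0.1026]
pad 686 ((494.6094665527344, 64.13356018066406), (38.149070739746094, 63.02934646606445), 62.92387008666992) [0.4911 0.0653 0.1691]
-0.16 103 [0.475 0.073 0.187] [0.184 0.188 0.191]
-0.152 105 [0.482 0.07  0.182] [0.176 0.183 0.188]
-0.144 101 [0.489 0.065 0.174] [0.168 0.174 0.178]
-0.136 97 [0.497 0.062 0.165] [0.159 0.165 0.17 ]
-0.128 97 [0.504 0.059 0.156] [0.15  0.156 0.162]
-0.12 67 [0.511 0.056 0.147] [0.139 0.148 0.153]
-0.112 44 [0.518 0.052 0.135] [0.128 0.135 0.139]
-0.104 44 [0.525 0.048 0.126] [0.121 0.125 0.131]
-0.096 42 [0.532 0.044 0.117] [0.112 0.117 0.122]
-0.088 40 [0.539 0.041 0.108] [0.102 0.107 0.115]
-0.08 40 [0.546 0.037 0.099] [0.094 0.099 0.106]
-0.072 61 [0.554 0.033 0.102] [0.089 0.106 0.11 ]
-0.064 64 [0.561 0.03  0.107] [0.104 0.108 0.111]
-0.056 69 [0.568 0.026 0.107] [0.102 0.108 0.111]
-0.048 45 [0.574 0.023 0.107] [0.102 0.108 0.111]
-0.04 36 [0.582 0.019 0.106] [0.101 0.107 0.111]
-0.032 32 [0.589 0.015 0.106] [0.103 0.107 0.111]
-0.024 33 [0.596 0.012 0.107] [0.105 0.107 0.109]
-0.016 31 [0.604 0.008 0.104] [0.101 0.104 0.107]
-0.008 37 [0.611 0.003 0.098] [0.091 0.098 0.103]
0.0 86 [0.618 0.    0.094] [0.088 0.094 0.1  ]
0.008 100 [ 0.625 -0.003  0.095] [0.089 0.095 0.1  ]
0.016 50 [ 0.632 -0.006  0.096] [0.093 0.095 0.099]
0.024 32 [ 0.639 -0.01   0.097] [0.093 0.097 0.1  ]
0.032 41 [ 0.647 -0.015  0.097] [0.094 0.097 0.102]
```

View pics/c.png

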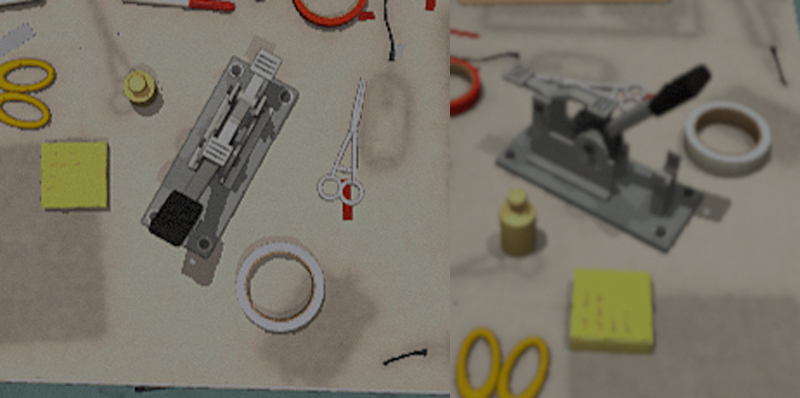

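The top crop shows the jack running from the black paddle (crop 175,218) to the tail plate (267,63), with the nose plate at (215,150). The weight, notes, tape and clamp all stand clear of it. Next I'll pin down the two pads in the jack's own axes.

```bash
cat >> h.py <<'E'
def delta(p,Rt=None):
    s=ctrl.get_state();r=R.from_quat(s["tcp_rot"])
    print("t",round(s["time"],2),"pos",s["eef_pos"].round(4),"F",np.round(s["contact_force"],1))
    rv=np.zeros(3) if Rt is None else (r.inv()*Rt).as_rotvec()
    return np.round(r.inv().apply(np.array(p)-s["eef_pos"]),4),np.round(rv,4)
def down(yx): # tool z down, tool x at heading yx
    c,s=np.cos(yx),np.sin(yx);return R.from_matrix(np.array([[c,s,0],[s,-c,0],[0,0,-1]]))
E
python3 - <<'E'
from h import *
yaw=np.radians(-27.1);a=np.array([np.cos(yaw),np.sin(yaw)]);b=np.array([-a[1],a[0]]);o=np.array([.564,.028])
P,u,v=cloud("top",np.load("top.npy"));s=(P[:,:2]-o)@a;w=(P[:,:2]-o)@b
for x in np.arange(-.024,.14,.004):
    m=(s>=x)&(s<x+.004)&(abs(w)<.03)&(P[:,2]>.083)
    if m.sum()>2: print(x.round(3),m.sum(),np.percentile(w[m],[3,97]).round(3),np.percentile(P[m,2],[10,50,90]).round(3))
m=(abs(w)<.06)&(s<-.05)&(s>-.14)&(P[:,2]>.005)&(P[:,2]<.016);print("base w",np.percentile(w[m],[1,99]),"s",np.percentile(s[m],1))
m=(s<-.09)&(abs(w)<.05)&(P[:,2]>.12)
print("pad",w[m].mean())
print(delta([.66,-.02,.2],down(yaw+np.pi)))
E
```

```text
-0.024 20 [-0.008  0.009] [0.1   0.102 0.106]
-0.02 19 [-0.008  0.008] [0.095 0.097 0.1  ]
-0.016 25 [-0.01  0.01] [0.09  0.094 0.105]
-0.012 32 [-0.012  0.012] [0.104 0.108 0.11 ]
-0.008 33 [-0.013  0.014] [0.106 0.108 0.11 ]
-0.004 33 [-0.012  0.013] [0.105 0.109 0.11 ]
0.0 31 [-0.013  0.013] [0.106 0.109 0.111]
0.004 34 [-0.013  0.013] [0.105 0.107 0.11 ]
0.008 30 [-0.012  0.012] [0.105 0.108 0.11 ]
0.012 16 [-0.007  0.006] [0.105 0.107 0.111]
0.016 19 [-0.007  0.006] [0.1   0.106 0.109]
0.02 17 [-0.006  0.007] [0.104 0.108 0.11 ]
0.024 16 [-0.006  0.007] [0.105 0.107 0.11 ]
0.028 15 [-0.006  0.006] [0.104 0.107 0.109]
0.032 18 [-0.007  0.006] [0.104 0.107 0.109]
0.036 14 [-0.005  0.007] [0.105 0.107 0.109]
0.04 17 [-0.007  0.007] [0.102 0.104 0.107]
0.044 15 [-0.006  0.006] [0.101 0.104 0.107]
0.048 13 [-0.005  0.007] [0.097 0.1   0.103]
0.052 22 [-0.017  0.016] [0.091 0.097 0.101]
0.056 35 [-0.018  0.018] [0.092 0.095 0.099]
0.06 47 [-0.021  0.022] [0.09  0.094 0.099]
0.064 53 [-0.022  0.022] [0.091 0.095 0.099]
0.068 46 [-0.022  0.021] [0.09  0.095 0.098]
0.072 35 [-0.018  0.018] [0.093 0.096 0.099]
0.076 19 [-0.015  0.017] [0.094 0.095 0.099]
0.08 16 [-0.006  0.007] [0.094 0.097 0.1  ]
0.084 16 [-0.006  0.007] [0.093 0.097 0.099]
0.088 17 [-0.006  0.007] [0.094 0.096 0.098]
0.092 21 [-0.011  0.01 ] [0.095 0.097 0.101]
0.096 35 [-0.013  0.013] [0.096 0.1   0.102]
0.1 26 [-0.013  0.011] [0.097 0.1   0.103]
0.104 34 [-0.012  0.013] [0.096 0.099 0.102]
0.108 31 [-0.013  0.012] [0.097 0.099 0.103]
0.112 27 [-0.012  0.013] [0.096 0.1   0.103]
0.116 34 [-0.012  0.013] [0.096 0.099 0.103]
0.12 15 [-0.012  0.012] [0.096 0.1   0.103]
base w [-0.05190555  0.05391086] s -0.13315923290296758
pad -3.655572716778641e-05
t 1.1 pos [0.2218 0.6375 0.2314] F [-0.1  0.7  0.7]
(array([-0.6299, -0.477 ,  0.0313]), array([ 0.    , -0.    ,  0.1382]))
```

Request:
carry_out(deltas=[-0.05, -0.038, 0, 0, 0, 0.138, -0.1, -0.076, 0, 0, 0, 0.138, -0.15, -0.114, 0, 0, 0, 0.138, -0.2, -0.152, 0, 0, 0, 0.138, -0.25, -0.19, 0, 0, 0, 0.138], grip=0)

```text
time: 1.72
eef_pos: [0.3955, 0.3755, 0.2317]
tcp_rot: [0.234, 0.972, 0.0, 0.0]
contact_force: [0.9, -0.2, 0.5]
opening: 0.006
finger_force: 0.0
```

```bash
python3 - <<'E'
from h import *
print(delta([.662,-.022,.2],down(np.radians(152.9))))
E
```

```text
t 1.73 pos [0.3955 0.3755 0.2317] F [ 0.9 -0.2  0.5]
(array([-0.4182, -0.2327,  0.0317]), array([0.0009, 0.0006, 0.0005]))
```

Request:
carry_out(deltas=[-0.052, -0.029, 0, 0, 0, 0, -0.104, -0.058, 0, 0, 0, 0, -0.156, -0.087, 0, 0, 0, 0, -0.208, -0.116, 0, 0, 0, 0, -0.26, -0.145, 0, 0, 0, 0])

```text
time: 2.35
eef_pos: [0.561, 0.1279, 0.2317]
tcp_rot: [0.234, 0.972, 0.0, 0.0]
contact_force: [0.9, 0.2, 0.5]
opening: 0.003
finger_force: 0.0
```

Request:
carry_out(deltas=[-0.052, -0.029, 0, 0, 0, 0, -0.104, -0.058, 0, 0, 0, 0, -0.14, -0.08, 0.01, 0, 0, 0, -0.158, -0.088, 0.04, 0, 0, 0, -0.158, -0.088, 0.06, 0, 0, 0])

```text
time: 2.98
eef_pos: [0.6606, -0.0218, 0.1695]
tcp_rot: [0.235, 0.972, -0.0, -0.001]
contact_force: [-0.1, -0.5, -0.2]
opening: 0.001
finger_force: 0.0
```

```bash
python3 - <<'E'
from h import *
print(delta([.662,-.022,.099],down(np.radians(152.9))))
E
```

```text
t 2.98 pos [ 0.6606 -0.0218  0.1695] F [-0.1 -0.5 -0.2]
(array([-0.0015,  0.0005,  0.0705]), array([-0.0004, -0.0017, -0.0019]))
```

Position is good; I'll descend to just above the pad, then press.

Request:
carry_out(deltas=[-0.001, 0, 0.03, 0, 0, 0, -0.001, 0, 0.05, 0, 0, 0, -0.001, 0, 0.062, 0, 0, 0, -0.001, 0, 0.067, 0, 0, 0, -0.001, 0, 0.07, 0, 0, 0])

```text
time: 3.6
eef_pos: [0.6621, -0.0209, 0.1021]
tcp_rot: [0.234, 0.972, 0.0, 0.001]
contact_force: [0.4, -0.6, -0.2]
opening: -0.002
finger_force: 0.0
```

Request:
carry_out(deltas=[0, 0, 0.002, 0, 0, 0, 0, 0, 0.004, 0, 0, 0, 0, 0, 0.006, 0, 0, 0, 0, 0, 0.008, 0, 0, 0, 0, 0, 0.008, 0, 0, 0])

```text
time: 4.22
eef_pos: [0.6631, -0.0217, 0.0944]
tcp_rot: [0.234, 0.972, -0.0, 0.002]
contact_force: [3.5, -2.2, 3.8]
opening: -0.001
finger_force: 2.1
```

Contact is as expected, with the pad moving at about 4 N. I'll keep pressing to the stop.

Request:
carry_out(deltas=[0, 0, 0.002, 0, 0, 0, 0, 0, 0.004, 0, 0, 0, 0, 0, 0.005, 0, 0, 0, 0, 0, 0.006, 0, 0, 0, 0, 0, 0.006, 0, 0, 0])

```text
time: 4.85
eef_pos: [0.6628, -0.0215, 0.0896]
tcp_rot: [0.234, 0.972, -0.0, 0.001]
contact_force: [2.8, -1.4, 10.5]
opening: -0.005
finger_force: 5.4
```

Request:
carry_out(deltas=[0, 0, 0.001, 0, 0, 0, 0, 0, 0.002, 0, 0, 0, 0, 0, 0.002, 0, 0, 0, 0, 0, 0.002, 0, 0, 0])

```text
time: 5.35
eef_pos: [0.6629, -0.0215, 0.0893]
tcp_rot: [0.234, 0.972, -0.0, 0.001]
contact_force: [-1.1, -1.4, 15.4]
opening: 0.002
finger_force: 7.8
```

The force is rising with no travel, so the tail is at its stop. I'll lift and check.

Request:
carry_out(deltas=[0, 0, -0.01, 0, 0, 0, 0, 0, -0.05, 0, 0, 0, 0, 0, -0.1, 0, 0, 0, 0, 0, -0.14, 0, 0, 0, 0, 0, -0.145, 0, 0, 0])

```text
time: 5.98
eef_pos: [0.6616, -0.0205, 0.2324]
tcp_rot: [0.234, 0.972, 0.0, 0.001]
contact_force: [-0.6, 0.7, 0.2]
opening: 0.001
finger_force: 0.0
```

```bash
cat >> h.py <<'E'
yaw=np.radians(-27.1);a=np.array([np.cos(yaw),np.sin(yaw)]);b=np.array([-a[1],a[0]]);o=np.array([.564,.028])
def W(x,z): return np.r_[o+x*a,z]
def prof(cam="top",name=None):
    im,d=ctrl.read_camera(cam)
    if name: cv2.imwrite(name,im[150:390,190:450,::-1])
    P,u,v=cloud(cam,d);s=(P[:,:2]-o)@a;w=(P[:,:2]-o)@b
    for x in np.arange(-.16,.13,.01):
        m=(s>=x)&(s<x+.01)&(abs(w)<.006)&(P[:,2]>.02)
        if m.sum()>2: print(round(x,3),m.sum(),np.median(P[m,2]).round(4),end="; ")
    print()
E
python3 - <<'E'
from h import *
prof()
for th in (.9,.7,.5,.3,.1,0): print(th,(-129*np.cos(th)+9*np.sin(th)).round(),(65+129*np.sin(th)+9*np.cos(th)).round())
print(delta(W(-.085,.22),down(np.radians(152.9))))
E
```

```text
-0.08 7 0.5663; -0.07 18 0.565; -0.06 31 0.5631; -0.05 41 0.5616; -0.04 53 0.5585; -0.03 65 0.5536; -0.02 71 0.5507; -0.01 75 0.5467; 0.0 69 0.5453; 0.01 80 0.5421; 0.02 84 0.5432; 0.03 62 0.5421; 0.06 9 0.486; 0.07 234 0.4474; 0.08 90 0.5109; 0.09 85 0.5167; 0.1 81 0.5192; 0.11 74 0.5187; 0.12 65 0.5153; 0.13 52 0.5098; 
0.9 -73.0 172.0
0.7 -93.0 155.0
0.5 -109.0 135.0
0.3 -121.0 112.0
0.1 -127.0 87.0
0 -129.0 74.0
t 6.03 pos [ 0.6609 -0.0205  0.2307] F [-0.2  0.2 -0.3]
(array([ 0.1934, -0.0009,  0.0109]), array([ 0.0001, -0.0015,  0.0005]))
```

Request:
carry_out(deltas=[0.05, 0, 0, 0, 0, 0, 0.1, 0, 0, 0, 0, 0, 0.15, 0, 0, 0, 0, 0, 0.19, 0, 0, 0, 0, 0, 0.194, 0, 0, 0, 0, 0])

```text
time: 6.65
eef_pos: [0.4849, 0.0686, 0.2266]
tcp_rot: [0.233, 0.972, -0.0, -0.004]
contact_force: [1.0, 0.3, -0.1]
opening: -0.003
finger_force: 0.0
```

```bash
sed -i 's/(P\[:,2\]>.02)$/(P[:,2]>.02)\&(P[:,2]<.3)/' h.py; python3 - <<'E'
from h import *
prof("side");prof("top")
im,d=ctrl.read_camera("side");cv2.imwrite("pics/s2.png",cv2.resize(im[130:330,220:460,::-1],(720,600)))
print(delta(W(-.085,.2),down(np.radians(152.9))))
E
```

```text
-0.12 10 0.1808; -0.11 127 0.2506; -0.1 77 0.1844; -0.09 49 0.1695; -0.08 26 0.1622; -0.07 7 0.1551; -0.06 10 0.1374; -0.05 7 0.1274; -0.04 15 0.1103; -0.03 52 0.0656; -0.02 23 0.0934; -0.01 41 0.124; 0.0 48 0.1; 0.01 44 0.0937; 0.02 43 0.0829; 0.03 22 0.116; 0.04 11 0.1109; 0.05 12 0.0991; 0.06 17 0.0965; 0.07 12 0.0944; 0.08 19 0.092; 0.09 20 0.0909; 0.1 15 0.0901; 0.11 12 0.0874; 
-0.02 9 0.0964; -0.01 40 0.1223; 0.0 33 0.124; 0.01 35 0.1224; 0.02 37 0.1183; 0.03 35 0.1164; 0.04 33 0.1124; 0.05 29 0.1024; 0.06 33 0.0959; 0.07 32 0.0942; 0.08 32 0.0921; 0.09 32 0.0906; 0.1 32 0.0901; 0.11 30 0.0875; 0.12 10 0.0856; 
t 6.8 pos [0.4884 0.0672 0.2287] F [ 0.2 -0.1 -0.1]
(array([-0.0002, -0.0004,  0.0287]), array([-0.0012, -0.0026,  0.0002]))
```

View pics/s2.png

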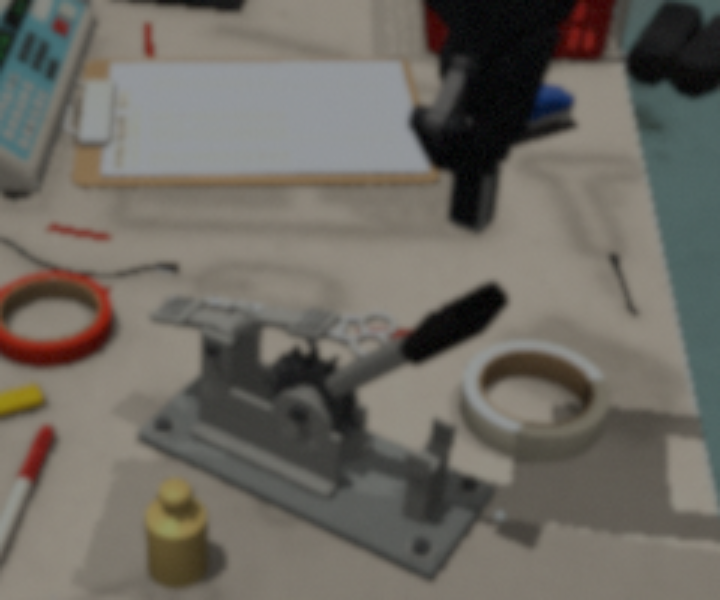

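The nose pad now reads 124 mm and the tail pad 90 mm, so the pawl is free, and the handle (around 420,320 in the crop) is still up. I'll push it down along its arc.

Request:
carry_out(deltas=[0, 0, 0.02, 0, 0, 0, 0.003, 0, 0.035, 0, 0, 0, 0.006, 0, 0.048, 0, 0, 0, 0.01, 0, 0.06, 0, 0, 0, 0.015, 0, 0.07, 0, 0, 0])

```text
time: 7.42
eef_pos: [0.4759, 0.0742, 0.1605]
tcp_rot: [0.234, 0.972, 0.0, 0.001]
contact_force: [0.6, 0.2, 4.8]
opening: -0.002
finger_force: 1.9
```

Request:
carry_out(deltas=[0.004, 0, 0.012, 0, 0, 0, 0.01, 0, 0.024, 0, 0, 0, 0.015, 0, 0.036, 0, 0, 0, 0.019, 0, 0.048, 0, 0, 0, 0.022, 0, 0.058, 0, 0, 0])

```text
time: 8.05
eef_pos: [0.4549, 0.0845, 0.1011]
tcp_rot: [0.234, 0.972, -0.0, -0.001]
contact_force: [-2.1, 2.1, 3.7]
opening: 0.0
finger_force: 1.8
```

```bash
python3 - <<'E'
from h import *
print(delta(W(-.129,.074),down(np.radians(152.9))))
E
```

```text
t 8.05 pos [0.4549 0.0845 0.1011] F [-2.1  2.1  3.7]
(array([ 0.0061, -0.0006,  0.0271]), array([-0.0004, -0.0017,  0.0002]))
```

Request:
carry_out(deltas=[0.003, 0, 0.01, 0, 0, 0, 0.005, 0, 0.018, 0, 0, 0, 0.006, 0, 0.023, 0, 0, 0, 0.006, 0, 0.027, 0, 0, 0, 0.006, 0, 0.028, 0, 0, 0])

```text
time: 8.68
eef_pos: [0.4507, 0.0867, 0.0742]
tcp_rot: [0.234, 0.972, -0.0, 0.0]
contact_force: [0.5, 0.1, 3.3]
opening: 0.003
finger_force: 1.5
```

Request:
carry_out(deltas=[0, 0, 0.001, 0, 0, 0, 0, 0, 0.002, 0, 0, 0, 0, 0, 0.003, 0, 0, 0, 0, 0, 0.003, 0, 0, 0])

```text
time: 9.18
eef_pos: [0.4508, 0.0868, 0.0737]
tcp_rot: [0.234, 0.972, -0.0, -0.001]
contact_force: [-5.8, -1.7, 17.0]
opening: 0.002
finger_force: 8.4
```

The handle is on its rest: 74 mm, with force rising at the stop. Next: up, over to the nose pad.

Request:
carry_out(deltas=[0, 0, -0.03, 0, 0, 0, 0, 0, -0.07, 0, 0, 0, -0.04, 0, -0.1, 0, 0, 0, -0.08, 0, -0.1, 0, 0, 0, -0.126, 0, -0.1, 0, 0, 0])

```text
time: 9.8
eef_pos: [0.563, 0.0293, 0.1711]
tcp_rot: [0.234, 0.972, 0.0, -0.001]
contact_force: [-0.3, 0.2, 0.8]
opening: 0.006
finger_force: 0.0
```

```bash
python3 - <<'E'
from h import *
prof("side")
print(delta(W(0.002,.125),down(np.radians(152.9))))
E
```

```text
-0.16 31 0.0747; -0.15 28 0.0752; -0.14 27 0.075; -0.13 26 0.0751; -0.12 28 0.0752; -0.11 25 0.0753; -0.1 48 0.052; -0.09 28 0.073; -0.08 27 0.0729; -0.07 25 0.0728; -0.06 26 0.0733; -0.05 24 0.0728; -0.04 29 0.0733; -0.03 46 0.0814; -0.02 176 0.2072; -0.01 56 0.1098; 0.0 63 0.1227; 0.01 35 0.0926; 0.02 44 0.0818; 0.03 24 0.115; 0.04 13 0.1109; 0.05 9 0.0991; 0.06 19 0.0965; 0.07 16 0.0942; 0.08 16 0.0917; 0.09 21 0.0906; 0.1 17 0.0902; 0.11 14 0.0876; 
t 9.85 pos [0.5674 0.0263 0.171 ] F [ 2.6 -2.4  1.3]
(array([ 0.0019, -0.0001,  0.046 ]), array([ 0.0001,  0.0036, -0.0016]))
```

Paddle is flat at 75 mm. Pressing the nose.

Request:
carry_out(deltas=[0.002, 0, 0.02, 0, 0, 0, 0.003, 0, 0.035, 0, 0, 0, 0.003, 0, 0.043, 0, 0, 0, 0.003, 0, 0.048, 0, 0, 0, 0.003, 0, 0.05, 0, 0, 0])

```text
time: 10.48
eef_pos: [0.56, 0.0311, 0.1218]
tcp_rot: [0.234, 0.972, 0.0, 0.0]
contact_force: [-1.4, 0.7, 2.4]
opening: -0.004
finger_force: 1.2
```

Request:
carry_out(deltas=[0, 0, 0.003, 0, 0, 0, 0, 0, 0.006, 0, 0, 0, 0, 0, 0.009, 0, 0, 0, 0, 0, 0.012, 0, 0, 0, 0, 0, 0.013, 0, 0, 0])

```text
time: 11.1
eef_pos: [0.56, 0.0309, 0.108]
tcp_rot: [0.234, 0.972, 0.0, -0.0]
contact_force: [-1.4, 1.0, 2.0]
opening: -0.004
finger_force: 0.9
```

Request:
carry_out(deltas=[0, 0, 0.002, 0, 0, 0, 0, 0, 0.003, 0, 0, 0, 0, 0, 0.004, 0, 0, 0, 0, 0, 0.004, 0, 0, 0])

```text
time: 11.6
eef_pos: [0.5601, 0.031, 0.1063]
tcp_rot: [0.234, 0.972, -0.0, -0.0]
contact_force: [-6.5, 2.0, 11.4]
opening: -0.003
finger_force: 5.5
```

Request:
carry_out(deltas=[0, 0, 0.001, 0, 0, 0, 0, 0, 0.003, 0, 0, 0, 0, 0, 0.003, 0, 0, 0, 0, 0, 0.003, 0, 0, 0])

```text
time: 12.1
eef_pos: [0.5601, 0.0311, 0.1055]
tcp_rot: [0.234, 0.972, -0.0, -0.001]
contact_force: [-12.0, 0.9, 21.5]
opening: -0.0
finger_force: 10.6
```

Request:
carry_out(deltas=[0, 0, -0.01, 0, 0, 0, 0, 0, -0.05, 0, 0, 0, 0, 0, -0.1, 0, 0, 0, 0, 0.06, -0.12, 0, 0, 0, 0, 0.12, -0.12, 0, 0, 0])

```text
time: 12.72
eef_pos: [0.6172, 0.1381, 0.2246]
tcp_rot: [0.235, 0.972, 0.001, 0.003]
contact_force: [0.1, -0.6, -0.1]
opening: 0.003
finger_force: 0.0
```

Request:
carry_out(deltas=[0, 0.06, 0, 0, 0, 0, 0, 0.12, 0, 0, 0, 0, 0, 0.15, 0, 0, 0, 0, 0, 0.15, 0, 0, 0, 0])

```text
time: 13.22
eef_pos: [0.6833, 0.273, 0.2197]
tcp_rot: [0.233, 0.972, -0.0, -0.0]
contact_force: [-0.4, 0.2, -0.6]
opening: 0.002
finger_force: 0.0
```

```bash
python3 - <<'E'
from h import *
prof("side");prof("top")
im,d=ctrl.read_camera("top")
for q in("weight","clamp","notes","clear_tape"):
    for r in ctrl.find_in("top",q)[:1]: print(q,np.round(r["uv"]),np.round(pt("top",r["uv"],d),3))
print(delta([.5,0,.2]))
E
```

```text
-0.16 30 0.0743; -0.15 24 0.0752; -0.14 27 0.0751; -0.13 23 0.0751; -0.12 28 0.0754; -0.11 24 0.0753; -0.1 49 0.0717; -0.09 26 0.0732; -0.08 25 0.0728; -0.07 20 0.0734; -0.06 22 0.0729; -0.05 23 0.0729; -0.04 30 0.0733; -0.03 39 0.0798; -0.02 42 0.0895; -0.01 30 0.1073; 0.0 23 0.1074; 0.01 38 0.1064; 0.02 51 0.0925; 0.03 24 0.1064; 0.04 15 0.1027; 0.05 16 0.0971; 0.06 25 0.0962; 0.07 20 0.0966; 0.08 18 0.097; 0.09 29 0.099; 0.1 19 0.1004; 0.11 14 0.1001; 
-0.16 27 0.0732; -0.15 33 0.0746; -0.14 35 0.0743; -0.13 33 0.0746; -0.12 34 0.0753; -0.11 34 0.0749; -0.1 32 0.0729; -0.09 34 0.0724; -0.08 32 0.0726; -0.07 36 0.0728; -0.06 32 0.0728; -0.05 32 0.0728; -0.04 34 0.0726; -0.03 38 0.0797; -0.02 37 0.0904; -0.01 34 0.1082; 0.0 33 0.1073; 0.01 35 0.1082; 0.02 35 0.1073; 0.03 36 0.1075; 0.04 28 0.1042; 0.05 31 0.0984; 0.06 35 0.0959; 0.07 31 0.0968; 0.08 33 0.0969; 0.09 34 0.098; 0.1 35 0.0998; 0.11 33 0.1005; 0.12 7 0.0988; 
weight [257. 220.] [0.635 0.125 0.07 ]
clamp [321. 228.] [0.619 0.002 0.096]
notes [223. 271.] [0.538 0.195 0.02 ]
clear_tape [355. 347.] [ 0.394 -0.073  0.004]
t 13.57 pos [0.683  0.27   0.2216] F [-0.1  0.1  0.5]
(array([ 0.0395, -0.3238,  0.0216]), array([0., 0., 0.]))
```

The nose pad is flat at 107 to 108 mm, the tail pad is back at 100 mm, the handle is level, and the arm is clear.

```bash
python3 -c "
from plant import ctrl
print(ctrl.sign_off())"
```

```text
the job is handed in; nothing more can be done
None
```

The jack is put away and the job handed in at about 13.6 s: by the last camera readings the handle is level in its rest, the pawl's nose is home between the teeth, and the arm is clear (sign-off returned no verdict, and the clamp was not picked up in the final check, though the arm never went near it).

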